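Function-check the widest breaker in the service van

TASK

Function-check the widest of the three black breaker units on the van's bench, just with the fingertips: press its round test button gently all the way in and let it come back out, then do the same with the oblong reset button at its other end, and withdraw. Leave the unit standing where it is, do not touch the other two units, and leave everything else on the bench as it lies.

Things in the scene. Friction and masses are not known exactly. Their poses are not given: they have to be found in the camera images.
- wide: the widest of the three breaker units, the one to be tested: 84 mm wide (its y). Standing loose on the bench at any yaw, in any place of the row of three. 110 mm long (its x) and 65 mm high, black. A round test button (22 mm across) is on its top at x = +32 mm and an oblong reset button (14 mm along x, 34 mm along y) at x = -32 mm, both off-white and 10 mm proud of the top. Its origin is the centre of its underside; z is up
- middle: the middle-width breaker unit, to be left alone: 62 mm wide (its y). Same length, height and buttons as the widest. Its origin is the centre of its underside; z is up
- narrow: the narrowest breaker unit, to be left alone: 46 mm wide (its y). Same length, height and buttons as the widest. Its origin is the centre of its underside; z is up
- wide_test_top (a point): centre of the top face of the widest unit's round test button, 75 mm above the bench when the button is out; moves down with it
- wide_reset_top (a point): centre of the top face of the widest unit's oblong reset button, 75 mm above the bench when the button is out; moves down with it
- wide_test (a joint): travel of the test button of the wide unit: 0 out, 0.006 m fully in; sprung, starts to move at 2 N and takes 5 N fully in, comes back out by itself
- wide_reset (a joint): travel of the reset button of the wide unit: 0 out, 0.006 m fully in; sprung, starts to move at 2 N and takes 5 N fully in, comes back out by itself
- middle_test (a joint): travel of the test button of the middle unit: 0 out, 0.006 m fully in; sprung, starts to move at 2 N and takes 5 N fully in, comes back out by itself
- middle_reset (a joint): travel of the reset button of the middle unit: 0 out, 0.006 m fully in; sprung, starts to move at 2 N and takes 5 N fully in, comes back out by itself
- narrow_test (a joint): travel of the test button of the narrow unit: 0 out, 0.006 m fully in; sprung, starts to move at 2 N and takes 5 N fully in, comes back out by itself
- narrow_reset (a joint): travel of the reset button of the narrow unit: 0 out, 0.006 m fully in; sprung, starts to move at 2 N and takes 5 N fully in, comes back out by itself
- coupling_a_center (a point): steel conduit coupling (short tube, 28 mm across, 45 mm tall) standing on end in a gap between two units; point half-way up its axis; leave alone
- coupling_b_center (a point): a second, equal coupling standing in the other gap; point half-way up its axis; leave alone
- screwdriver: screwdriver with a black handle, 190 mm long, lying to the left of the units; leave alone
- tape_roll: black roll of insulating tape, 100 mm across, 19 mm high, lying flat beyond the units; origin under its centre; leave alone
- carton: cardboard carton 120 x 160 x 60 mm high, beyond the units; origin under its centre; leave alone
- tape_measure: grey tape measure, 70 x 40 x 66 mm high, to the right of the units; origin under its centre; leave alone
Mind the look-alikes: they are no part of the job. What is shaped like the wide but pink is not meant.

How it is judged:
On the way, in this order (a step that is already met when the one before it is completed fails the run):
1. the round test button of the widest unit is pressed in (at least 4.5 of its 6 mm) (value of joint wide_test above 0.0045 m), for 0.1 s.
2. the test button has come back out (value of joint each of wide_test, wide_reset below 0.001 m), for 0.05 s.
3. the oblong reset button of the widest unit is pressed in (at least 4.5 of its 6 mm) (value of joint wide_reset above 0.0045 m), for 0.1 s.
At the end, for the whole second after the job is handed in: All six buttons are out (within 1 mm); the widest unit stands upright and at rest within 20 mm of where it was, the other two units within 10 mm and the other loose things within 15 mm of where they were (all of step 2 and value of joint each of middle_test, middle_reset, narrow_test, narrow_reset below 0.001 m and distance of wide from where it was at the start of the episode below 0.02 m and angle between wide's own z axis and vertical below 0.1 rad and linear speed of wide below 0.01 m/s and distance of each of middle, narrow from where it was at the start of the episode below 0.01 m and distance of each of coupling_a_center, coupling_b_center, screwdriver, tape_roll, carton, tape_measure from where it was at the start of the episode below 0.015 m); the robot touches nothing.
It fails at once if the robot touches one of the other two units (contact force between any of the arm, the fingers and middle above 0.5 N or contact force between any of the arm, the fingers and narrow above 0.5 N).
It fails at once if both buttons of the widest unit are pressed at once (value of joint each of wide_test, wide_reset above 0.002 m).
It fails at once if the widest unit is lifted more than 8 mm, tipped, or pushed more than 20 mm away (height (world z) of wide above 0.008 m or angle between wide's own z axis and vertical above 0.2 rad or distance of wide from where it was at the start of the episode above 0.02 m).
It fails at once if the widest unit is pressed with more than 30 N (contact force between any of the fingers, the arm and wide above 30 N).
It fails at once if another loose thing is moved more than 15 mm or another unit more than 10 mm (distance of any of coupling_a_center, coupling_b_center, screwdriver, tape_roll, carton, tape_measure from where it was at the start of the episode above 0.015 m or distance of any of middle, narrow from where it was at the start of the episode above 0.01 m).
It also fails if it takes over 40 s, if anything falls off the work surface, if the arm or the gripper's body presses on something with over 40 N, if the wrist force passes 120 N, or if a joint passes its speed limit or range.

ROBOT

A 7-joint arm with a two-finger parallel gripper is mounted at the origin on the work surface. World frame = base frame: x ahead of the robot, y to its left, z up, the work surface at z = 0. Lengths are in m, angles in rad, forces in N, time in s.
With the tool pointing down it reaches from about 0.4 to 0.85 m from the base axis. Payload 4.5 kg.
Tool frame: the origin (TCP) lies on the centre line of the jaws, within the pads' length; the fingertips stand 8 mm ahead of it and the grasp point (between the pads) lies 11 mm behind it; z points along the fingers, x is the direction in which the jaws open and shut, and the axes are right-handed (so a half turn about z gives the same grasp; the last joint's range is limited). The gripper opens to 88 mm and grips with 3 to 60 N. Pads are 18 mm wide; open, the fingers measure 123 mm over their backs; the gripper's body (75 mm by 187 mm) begins 45 mm behind the grasp point.
Start: joints at [0.034, 0.689, -0.195, 1.565, 0.157, 0.902, -0.215], TCP at [0.625, 0, 0.221] pointing down, gripper open.
Joint ranges: [-3.01, 3.01], [-0.46, 2.08], [-1.47, 1.51], [0.13, 2.56], [-1, 4.14], [0.04, 2.09], [-2.66, 2.66]. Speed limits (rad/s): [2.57, 2.57, 3.14, 3.14, 3.14, 3.14, 3.14].

INTERFACE

Orientations are given as a unit quaternion [x, y, z, w].
In Python, from plant import r gives the robot as it stands.
- The arm moves only by the shell command python3 -m pendant 'ROWS' [FORCE]. ROWS is JSON, a list of rows, each a list of 3 entries, a list of its own where there are three numbers: the turn, a rotation vector about the tool's x, y, z in rad, then the shift along the tool's x, y, z in m, then the opening, from 0 (shut) to 1 (fully open). In form: [[[wx, wy, wz], [tx, ty, tz], claw], ...]. A call has 1 to 10 rows; each row is the pose to reach, as a shift and turn from the pose commanded when the call began, along the tool's axes at that moment; what a row does not reach only later rows make up. A row lasts 1/10 s, in which the tool goes at most 50 mm and 8.59 degrees, less where a joint would pass 70% of its speed; a pose out of reach is approached as far as the arm can. A call with a gripper value outside its range is refused whole. The fingers move at their own pace and stop on an object; FORCE is the grip in N (left out, the last holds). Time passes only in rows, so rows that repeat a pose let the fingers close. It gives the time, the measured TCP pose, the force and the opening at its end, in the units of the state.
- r.get_state(): the state, without advancing time (a new reading comes with each control period).
- r.snapshot(name): name is "scene" or "side" or "wrist"; returns a dict with "image" (400x640x3 uint8, red, green, blue), "mtx" (3x3 intrinsics, pixels), "dist" ([k1, k2, p1, p2, k3] as OpenCV has them; the pictures are not rectified), "R" (3x3) and "t" (3): a world point X has camera coordinates R X + t; the wrist camera has in their place "T_tool_cam" (4x4, takes a point from camera to tool coordinates, whose origin is the TCP and whose axes are the tool frame's). Camera axes: x right, y down, z forward; pixel columns grow to the right and rows downward; lengths in m; the calibration is good to about 2 mm. A picture is of the moment at which its call begins: read the wrist's pose just before it. There is no depth.
- r.finish_job(): hands the job in, once; it reports no verdict.
The state is a dict: "clock": time; "q": joint angles; "qd": joint speeds; "joint_torque": joint torques, N m; "tool_pos": TCP position; "eef_rot": TCP orientation; "contact_force": force on the tool from outside, world axes, zero at the start; "moment": the same for the moment, N m; "opening": opening from 0.0 (shut) to 1.0 (fully open).
Only numpy, scipy, OpenCV 4.12 (cv2) and the standard library are available. Lean on these libraries where they do the work, as an engineer would, in place of code of your own. Each camera call takes 0.05 s, during which the arm holds its last target. There are 200 camera calls.

## Working session

There is one attempt and no reset: what is moved stays moved. The work goes in short steps, Python scripts to look and compute and a shell command to move; the robot and the scene stay as the last step left them, time stands still between calls to the robot, and variables do not carry over. Pictures are saved under pics/ and viewed, about 8 in all and at most 12, crops included, and the job is handed in when it is done.

```bash
ls; mkdir -p pics; python3 - <<'E'
from plant import r
import cv2,json
s=r.get_state();print({k:s[k] for k in('clock','tool_pos','eef_rot','contact_force','opening')})
for n in('scene','side','wrist'):
    d=r.snapshot(n);cv2.imwrite(f'pics/{n}0.png',d['image'][:,:,::-1])
    print(n,{k:(v.round(4).tolist() if hasattr(v,'round') else v) for k,v in d.items() if k!='image'})
E
```

```text
pics
{'clock': 0.0, 'tool_pos': array([ 6.24341444e-01, -4.95687110e-05,  2.20509876e-01]), 'eef_rot': array([ 9.99999580e-01,  2.69903734e-05, -9.14275800e-04,  5.96834060e-05]), 'contact_force': array([ 0.01315047, -0.19433774, -0.40301526]), 'opening': 0.9999591204563283}
scene {'mtx': [[375.0408, 0.0, 319.4788], [0.0, 375.0408, 197.1467], [0.0, 0.0, 1.0]], 'dist': [-0.0427, 0.0, 0.0, 0.0, 0.0], 'R': [[-0.0494, 0.9988, 0.0044], [0.5692, 0.0318, -0.8216], [-0.8207, -0.0381, -0.5701]], 't': [0.0208, -0.2277, 1.4638]}
side {'mtx': [[387.774, 0.0, 325.6935], [0.0, 387.774, 194.6251], [0.0, 0.0, 1.0]], 'dist': [0.0137, 0.0, 0.0, 0.0, 0.0], 'R': [[0.9525, -0.3043, 0.012], [-0.2082, -0.6794, -0.7036], [0.2223, 0.6677, -0.7105]], 't': [-0.4994, 0.1527, 0.9454]}
wrist {'mtx': [[291.0367, 0.0, 318.9745], [0.0, 291.0367, 200.1], [0.0, 0.0, 1.0]], 'dist': [-0.0338, 0.0, 0.0, 0.0, 0.0], 'T_tool_cam': [[1.0, -0.0002, -0.0011, -0.0007], [0.0005, 0.9595, 0.2818, -0.0727], [0.001, -0.2818, 0.9595, -0.1642], [0.0, 0.0, 0.0, 1.0]]}
```

View pics/scene0.png

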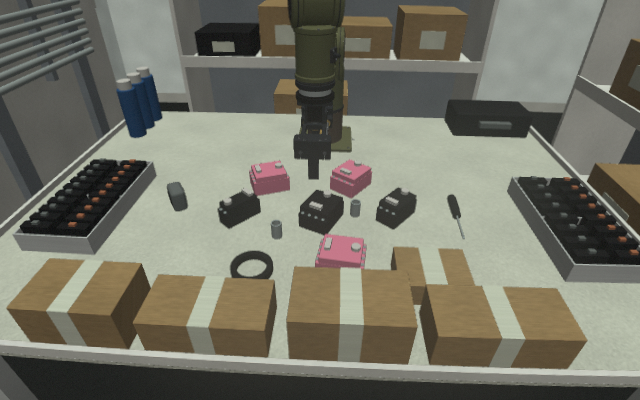

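View pics/wrist0.png

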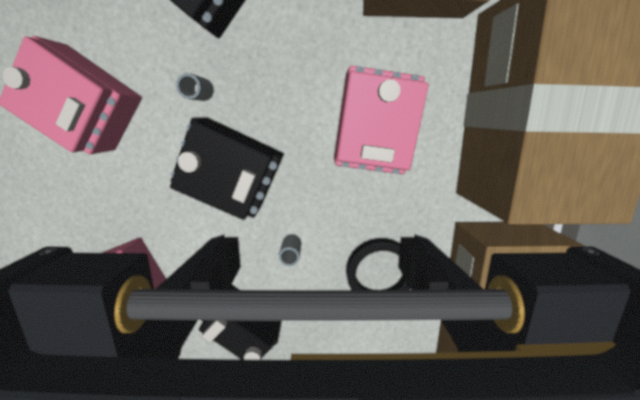

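The scene picture shows three black units, at (239,208), (321,211) and (397,207), and three pink decoys at (270,177), (351,177) and (341,252). The black unit at (321,211) looks widest. In the wrist picture it has its round button at (188,162) and its oblong one at (243,187). I'll check this in enlarged crops.

```bash
python3 - <<'E'
import cv2
a=cv2.imread('pics/scene0.png')[175:250,205:425]
cv2.imwrite('pics/c1.png',cv2.resize(a,None,fx=3.6,fy=3.6,interpolation=cv2.INTER_CUBIC))
a=cv2.imread('pics/wrist0.png')[105:225,160:300]
cv2.imwrite('pics/c2.png',cv2.resize(a,None,fx=5,fy=5,interpolation=cv2.INTER_CUBIC))
E
```

```text
(no output)
```

View pics/c1.png

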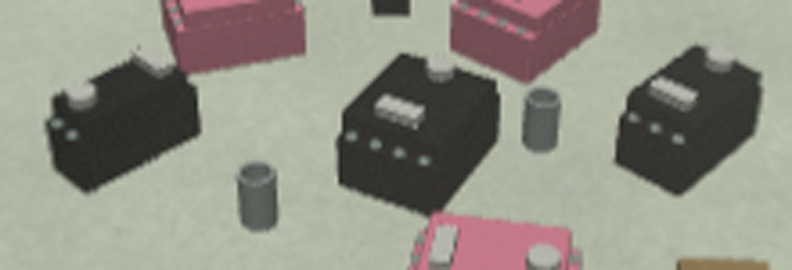

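View pics/c2.png

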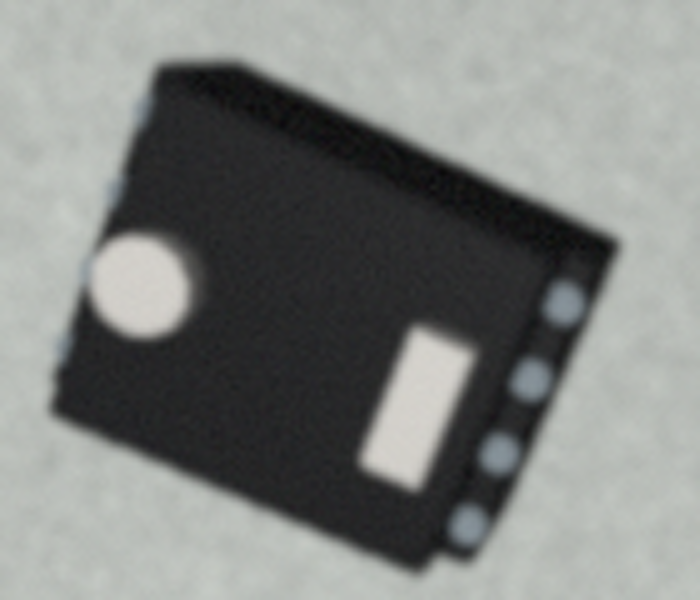

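The black unit at scene (321,211) is the widest: it has four terminals, against two on the left unit and three on the right one. In the wrist picture its round top is at (187.6,162.0) and its oblong top at (243.0,186.2). Next I'll locate both.

```bash
cat > h.py <<'E'
import numpy as np,cv2
from scipy.spatial.transform import Rotation as Ro
def wpt(d,s,px,z=.075):
    u=cv2.undistortPoints(np.array([[px]],float),d['mtx'],np.array(d['dist']))[0,0]
    T=np.eye(4);T[:3,:3]=Ro.from_quat(s['eef_rot']).as_matrix();T[:3,3]=s['tool_pos'];T=T@d['T_tool_cam']
    v=T[:3,:3]@[*u,1];o=T[:3,3];return o+v*(z-o[2])/v[2]
E
python3 - <<'E'
from h import *
from plant import r
s=r.get_state();d=r.snapshot('wrist')
a=wpt(d,s,(187.6,162));b=wpt(d,s,(243,186.2));print(a,b,np.linalg.norm(a-b),np.degrees(np.arctan2(*(a-b)[1::-1])))
Rm=Ro.from_quat(s['eef_rot']).as_matrix()
for p in(a,b):print('tool shift',Rm.T@(p-s['tool_pos']))
for z in (.075,): # other views
  for n in('scene','side'):
    c=r.snapshot(n)
    for p in(a,b):print(n,cv2.projectPoints(p[None],cv2.Rodrigues(np.array(c['R']))[0],np.array(c['t']),c['mtx'],np.array(c['dist']))[0].ravel())
for px in((190,87),(290,249)): print('coupl',wpt(d,s,px,.045))
for px in((180,0),(209,330),(253,354)): print('oth',wpt(d,s,px,.075))
E
```

```text
[0.48167977 0.02434545 0.075     ] [ 0.53985669 -0.00253572  0.075     ] 0.06408706066340558 155.20028426120206
tool shift [-0.14262937 -0.02441505  0.14588775]
tool shift [-0.08445356  0.00246842  0.14581004]
scene [327.39175977 191.90175054]
scene [316.37357945 204.02133229]
side [307.70932044 188.15654593]
side [332.02576397 190.48447984]
coupl [0.48064697 0.10305701 0.045     ]
coupl [ 0.58598376 -0.09261453  0.045     ]
oth [0.49218063 0.17838851 0.075     ]
oth [ 0.48059374 -0.19398431  0.075     ]
oth [ 0.53521003 -0.23226117  0.075     ]
```

Both views agree with this: the button spacing comes out at 64.1 mm, and the scene projections are within about 1 px of the buttons. I'll shut the jaws and hover about 30 mm above the test button.

```bash
python3 -m pendant '[[[0,0,0],[-0.045,-0.008,0.03],0],[[0,0,0],[-0.09,-0.016,0.06],0],[[0,0,0],[-0.1426,-0.0244,0.09],0],[[0,0,0],[-0.1426,-0.0244,0.107],0],[[0,0,0],[-0.1426,-0.0244,0.107],0],[[0,0,0],[-0.1426,-0.0244,0.107],0],[[0,0,0],[-0.1426,-0.0244,0.107],0],[[0,0,0],[-0.1426,-0.0244,0.107],0],[[0,0,0],[-0.1426,-0.0244,0.107],0],[[0,0,0],[-0.1426,-0.0244,0.107],0]]' 10
python3 - <<'E'
from h import *
from plant import r
s=r.get_state();print(s['contact_force'],s['tool_pos'],s['opening'])
d=r.snapshot('side');cv2.imwrite('pics/s1.png',cv2.resize(d['image'][130:250,230:410,::-1],None,fx=4,fy=4,interpolation=cv2.INTER_CUBIC))
E
```

```text
clock: 1.3
tool_pos: [0.4832, 0.0243, 0.1148]
eef_rot: [1.0, -0.0, 0.001, -0.0]
contact_force: [0.3, -0.6, -0.7]
opening: 0.12
[ 0.33616881 -0.63097121 -0.74012171] [0.48321044 0.02429036 0.1147581 ] 0.12000025283167794
```

View pics/s1.png

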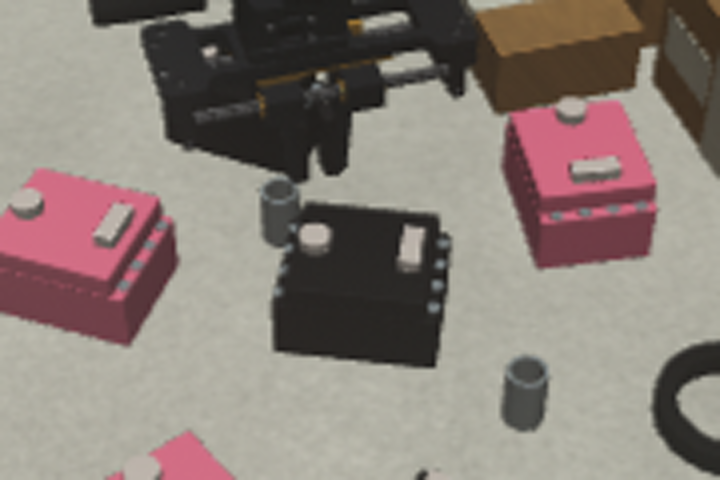

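The jaws are still closing (opening 0.12) and the fingers are above the test button. I'll let them shut, go down to just above the button, and read the state.

```bash
python3 -m pendant '[[[0,0,0],[0,0,0],0],[[0,0,0],[0,0,0],0],[[0,0,0],[0,0,0.01],0],[[0,0,0],[0,0,0.02],0],[[0,0,0],[0,0,0.025],0],[[0,0,0],[0,0,0.025],0],[[0,0,0],[0,0,0.025],0],[[0,0,0],[0,0,0.025],0]]'
python3 - <<'E'
from h import *
from plant import r
d=r.snapshot('side');cv2.imwrite('pics/s2.png',cv2.resize(d['image'][150:230,260:380,::-1],None,fx=5,fy=5,interpolation=cv2.INTER_CUBIC))
E
```

```text
clock: 2.15
tool_pos: [0.4826, 0.0245, 0.0894]
eef_rot: [1.0, -0.0, 0.0, -0.0]
contact_force: [0.5, -0.5, -0.5]
opening: 0.005
```

View pics/s2.png

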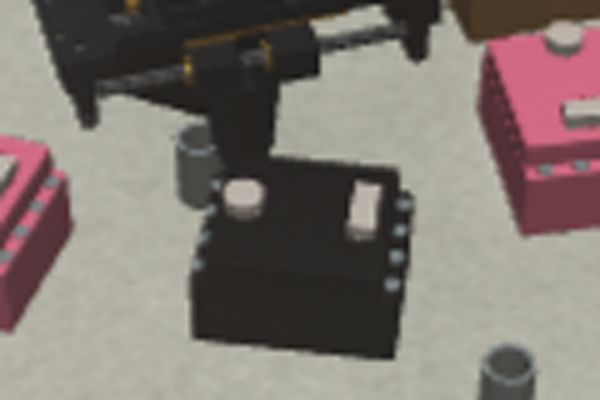

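By projection the fingertip should partly hide the button, but the button is fully visible. Black on black hides the tip's edge, so I'll brighten both views and mark where the tip should project.

```bash
python3 - <<'E'
from h import *
from plant import r
s=r.get_state();Rm=Ro.from_quat(s['eef_rot']).as_matrix();print(s['tool_pos'],s['contact_force'])
out=[]
for n,c in(('side',(308,175)),('scene',(327,180))):
    d=r.snapshot(n);x0,y0=c[0]-40,c[1]-40
    im=d['image'][y0:y0+80,x0:x0+80,::-1].astype(float)/255
    im=(255*np.clip(im*1.2,0,1)**.45).astype(np.uint8);im=cv2.resize(im,None,fx=5,fy=5,interpolation=cv2.INTER_CUBIC)
    pts=np.array([s['tool_pos']+Rm@np.array([a,b,.008]) for a,b in((0,0),(-.009,-.009),(.009,-.009),(.009,.009),(-.009,.009))])
    p=cv2.projectPoints(pts,cv2.Rodrigues(np.array(d['R']))[0],np.array(d['t']),d['mtx'],np.array(d['dist']))[0][:,0]
    for q in p: cv2.circle(im,tuple(int(v) for v in (q-[x0,y0]+.5)*5),3,(0,0,255),-1)
    print(n,p[0]);out.append(im)
cv2.imwrite('pics/s3.png',np.hstack(out))
E
```

```text
[0.48261262 0.02445507 0.08951176] [ 0.35162645  0.51875375 -0.07370092]
side [307.99139833 186.26791565]
scene [327.46056638 190.10979141]
```

View pics/s3.png

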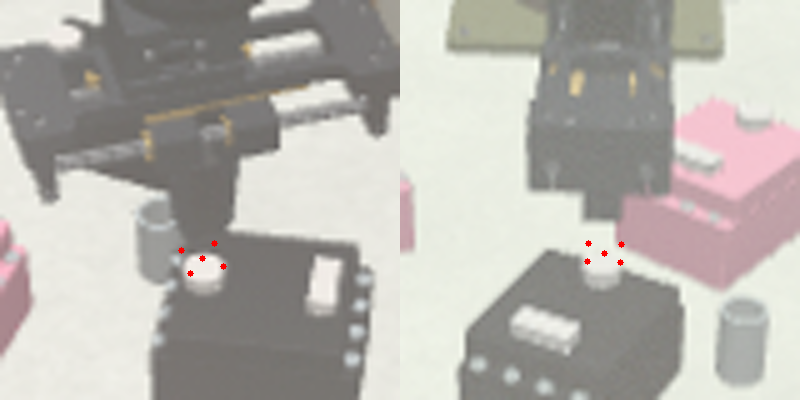

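In both views the visible tip is about 20 to 25 mm higher than the stated 8 mm ahead of the TCP. The open fingers in the first wrist picture also end near tool z = -15 mm. I can't rely on the stated length, so I'll go down in steps of 4 mm or less, shorter than the button's travel, and watch the force.

```bash
python3 -m pendant '[[[0,0,0],[0,0,0.004],0],[[0,0,0],[0,0,0.008],0],[[0,0,0],[0,0,0.008],0],[[0,0,0],[0,0,0.008],0]]'
```

```text
clock: 2.7
tool_pos: [0.4823, 0.0244, 0.0811]
eef_rot: [1.0, 0.0, -0.0, 0.0]
contact_force: [1.1, -0.1, -0.2]
opening: 0.006
```

There's no contact 2 mm below the stated contact height, so the tip really is shorter than described. I'll keep stepping down.

```bash
python3 -m pendant '[[[0,0,0],[0,0,0.002],0],[[0,0,0],[0,0,0.004],0],[[0,0,0],[0,0,0.004],0]]'
```

```text
clock: 3.0
tool_pos: [0.4823, 0.0244, 0.0771]
eef_rot: [1.0, 0.0, -0.0, 0.0]
contact_force: [-0.9, -1.1, -0.9]
opening: 0.005
```

```bash
python3 -m pendant '[[[0,0,0],[0,0,0.002],0],[[0,0,0],[0,0,0.003],0],[[0,0,0],[0,0,0.003],0]]'
```

```text
clock: 3.3
tool_pos: [0.4823, 0.0244, 0.0742]
eef_rot: [1.0, 0.0, -0.0, 0.0]
contact_force: [-0.6, -0.9, 0.1]
opening: 0.003
```

```bash
python3 -m pendant '[[[0,0,0],[0,0,0.002],0],[[0,0,0],[0,0,0.004],0],[[0,0,0],[0,0,0.004],0]]'
```

```text
clock: 3.6
tool_pos: [0.4823, 0.0244, 0.0701]
eef_rot: [1.0, 0.0, -0.0, 0.0]
contact_force: [-1.0, -0.4, -0.6]
opening: 0.005
```

```bash
cat > v.py <<'E'
from h import *
from plant import r
import sys
out=[]
for n,c in(('side',(315,180)),('scene',(322,190))):
    d=r.snapshot(n);x0,y0=c[0]-40,c[1]-40
    im=d['image'][y0:y0+80,x0:x0+80,::-1].astype(float)/255
    im=(255*np.clip(im*1.2,0,1)**.45).astype(np.uint8);out.append(cv2.resize(im,None,fx=5,fy=5,interpolation=cv2.INTER_CUBIC))
cv2.imwrite(sys.argv[1],np.hstack(out))
E
python3 v.py pics/s4.png
```

```text
(no output)
```

View pics/s4.png

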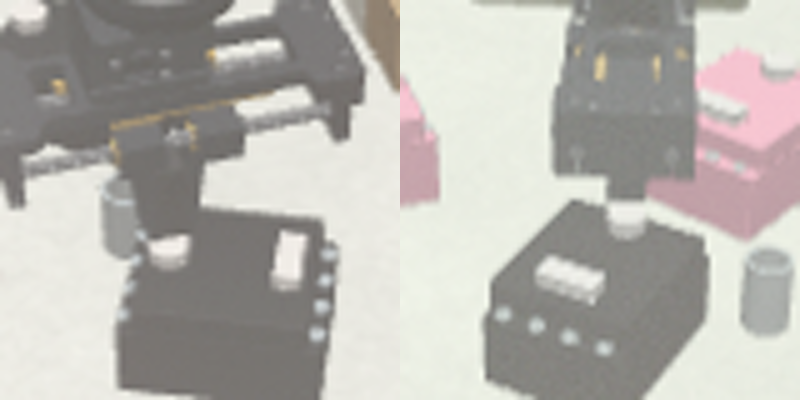

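The tip now hides the far half of the test button in both views (side crop (168,240), scene crop (627,205)) and sits centred over it, about 10 mm up. I'll keep lowering.

```bash
python3 -m pendant '[[[0,0,0],[0,0,0.002],0],[[0,0,0],[0,0,0.004],0],[[0,0,0],[0,0,0.004],0]]'
```

```text
clock: 4.0
tool_pos: [0.4823, 0.0244, 0.0661]
eef_rot: [1.0, 0.0, -0.0, 0.0]
contact_force: [-0.4, -0.0, 0.3]
opening: 0.006
```

```bash
python3 -m pendant '[[[0,0,0],[0,0,0.002],0],[[0,0,0],[0,0,0.003],0],[[0,0,0],[0,0,0.003],0]]'
```

```text
clock: 4.3
tool_pos: [0.4823, 0.0244, 0.0632]
eef_rot: [1.0, 0.0, -0.0, 0.0]
contact_force: [-0.4, -0.1, -0.4]
opening: 0.002
```

```bash
python3 -m pendant '[[[0,0,0],[0,0,0.002],0],[[0,0,0],[0,0,0.003],0],[[0,0,0],[0,0,0.003],0]]'
```

```text
clock: 4.6
tool_pos: [0.4823, 0.0244, 0.0602]
eef_rot: [1.0, 0.0, -0.0, 0.0]
contact_force: [0.2, 0.5, 0.0]
opening: 0.004
```

```bash
python3 -m pendant '[[[0,0,0],[0,0,0.002],0],[[0,0,0],[0,0,0.003],0],[[0,0,0],[0,0,0.003],0]]'
```

```text
clock: 4.9
tool_pos: [0.4825, 0.0244, 0.0573]
eef_rot: [1.0, -0.0, 0.0, -0.0]
contact_force: [0.2, -0.2, 1.5]
opening: 0.003
```

```bash
python3 -m pendant '[[[0,0,0],[0,0,0.001],0],[[0,0,0],[0,0,0.002],0],[[0,0,0],[0,0,0.002],0]]'
```

```text
clock: 5.2
tool_pos: [0.4825, 0.0244, 0.0553]
eef_rot: [1.0, 0.0, 0.0, -0.0]
contact_force: [-0.2, 0.3, 2.7]
opening: 0.007
```

```bash
python3 -m pendant '[[[0,0,0],[0,0,0.001],0],[[0,0,0],[0,0,0.002],0],[[0,0,0],[0,0,0.003],0],[[0,0,0],[0,0,0.003],0]]'
```

```text
clock: 5.6
tool_pos: [0.4825, 0.0244, 0.0523]
eef_rot: [1.0, 0.0, 0.0, -0.0]
contact_force: [0.1, -1.3, 4.9]
opening: 0.006
```

```bash
python3 -m pendant '[[[0,0,0],[0,0,0.0005],0],[[0,0,0],[0,0,0.001],0],[[0,0,0],[0,0,0.001],0]]'
```

```text
clock: 5.9
tool_pos: [0.4826, 0.0245, 0.052]
eef_rot: [1.0, 0.0, 0.0, 0.0]
contact_force: [-1.1, -0.5, 11.7]
opening: 0.004
```

The button bottomed out: 4.9 N at full travel, then a hard stop at 11.7 N with the TCP at z≈0.0522. Contact began near 0.058. I'll lift 18 mm, move over the reset button, and stop 5 mm above it.

```bash
python3 -m pendant '[[[0,0,0],[0,0,-0.006],0],[[0,0,0],[0,0,-0.018],0],[[0,0,0],[0,0,-0.018],0],[[0,0,0],[0.019,0.009,-0.018],0],[[0,0,0],[0.038,0.018,-0.018],0],[[0,0,0],[0.0573,0.027,-0.018],0],[[0,0,0],[0.0573,0.027,-0.018],0],[[0,0,0],[0.0573,0.027,-0.018],0],[[0,0,0],[0.0573,0.027,-0.013],0],[[0,0,0],[0.0573,0.027,-0.013],0]]'
python3 v.py pics/s5.png
```

```text
clock: 6.9
tool_pos: [0.538, -0.0019, 0.0636]
eef_rot: [1.0, 0.001, -0.001, -0.0]
contact_force: [0.5, -0.3, -0.0]
opening: 0.002
```

View pics/s5.png

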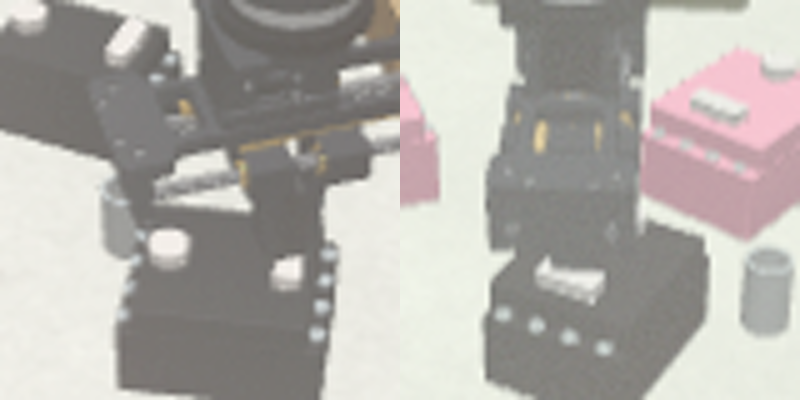

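The test button is back out, the unit hasn't moved (terminals at the same pixels), and the tip is centred over the reset button (side crop (288,270)). Pressing it now, guarded as before.

```bash
python3 -m pendant '[[[0,0,0],[0,0,0.002],0],[[0,0,0],[0,0,0.004],0],[[0,0,0],[0,0,0.006],0],[[0,0,0],[0,0,0.006],0],[[0,0,0],[0,0,0.006],0]]'
```

```text
clock: 7.5
tool_pos: [0.5397, -0.0026, 0.0583]
eef_rot: [1.0, 0.0, -0.0, 0.0]
contact_force: [-0.3, 0.1, -0.6]
opening: 0.009
```

```bash
python3 -m pendant '[[[0,0,0],[0,0,0.001],0],[[0,0,0],[0,0,0.002],0],[[0,0,0],[0,0,0.003],0],[[0,0,0],[0,0,0.004],0],[[0,0,0],[0,0,0.004],0]]'
```

```text
clock: 8.0
tool_pos: [0.5398, -0.0026, 0.0544]
eef_rot: [1.0, 0.0, 0.0, 0.0]
contact_force: [-0.9, 0.2, 4.1]
opening: 0.006
```

```bash
python3 -m pendant '[[[0,0,0],[0,0,0.001],0],[[0,0,0],[0,0,0.002],0],[[0,0,0],[0,0,0.002],0]]'
```

```text
clock: 8.3
tool_pos: [0.5398, -0.0026, 0.0523]
eef_rot: [1.0, 0.0, 0.0, 0.0]
contact_force: [-1.3, -0.1, 4.3]
opening: 0.006
```

```bash
python3 -m pendant '[[[0,0,0],[0,0,0.0005],0],[[0,0,0],[0,0,0.001],0],[[0,0,0],[0,0,0.001],0]]'
```

```text
clock: 8.6
tool_pos: [0.5398, -0.0026, 0.052]
eef_rot: [1.0, 0.0, 0.0, 0.0]
contact_force: [-3.1, -0.8, 10.9]
opening: 0.002
```

The reset button hit its stop at the same height (10.9 N). Withdrawing straight up.

```bash
python3 -m pendant '[[[0,0,0],[0,0,-0.006],0],[[0,0,0],[0,0,-0.02],0],[[0,0,0],[0,0,-0.05],0],[[0,0,0],[0,0,-0.09],0],[[0,0,0],[0,0,-0.13],0],[[0,0,0],[0,0,-0.15],0],[[0,0,0],[0,0,-0.15],0],[[0,0,0],[0,0,-0.15],0],[[0,0,0],[0,0,-0.15],0]]'
python3 - <<'E'
from h import *
from plant import r
d=r.snapshot('scene');a=cv2.imread('pics/scene0.png');b=d['image'][:,:,::-1]
cv2.imwrite('pics/s6.png',cv2.resize(np.vstack([a[170:290,150:480],b[170:290,150:480]]),None,fx=2.4,fy=2.4,interpolation=cv2.INTER_CUBIC))
E
```

```text
clock: 9.5
tool_pos: [0.5387, -0.0027, 0.1999]
eef_rot: [1.0, 0.0, -0.001, 0.0]
contact_force: [0.4, -0.5, -0.8]
opening: 0.006
```

View pics/s6.png

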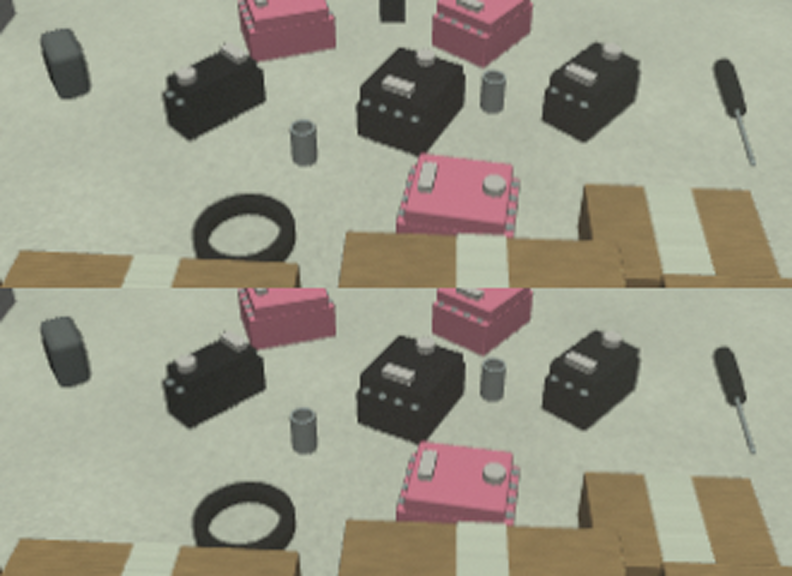

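The before and after pictures match: nothing has moved, both buttons are out, and the arm is clear.

```bash
python3 -c "
from plant import r
print(r.finish_job())"
```

```text
the job is handed in; nothing more can be done
None
```

I pressed the widest unit's round test button fully in and let it come back out. I then did the same with its oblong reset button, withdrew straight up, and handed the job in after about 9.5 s. The hand-in gives no verdict.

- **Which unit:** the widest is the centre black one, with four terminals where the others show two and three. Its two buttons measured 64.1 mm apart, against 64 mm nominal.
- **Presses:** both buttons showed the spring force rising to about 4–5 N. Each then met a hard stop at the same height (TCP z about 0.052 m), with 11.7 N on the test button and 10.9 N on the reset button, against the 30 N limit.
- **Last checks:** a picture between the presses showed the test button back out. The final scene picture matched the first by eye: no unit or other item in view had moved, and both buttons were out. The force reading was back to noise.
- **Disagreement:** the shut fingertips reach about 25 mm less far than the stated 8 mm ahead of the TCP. First contact came at TCP z of about 0.058 m instead of 0.083 m. I noticed this in the pictures and went down in small force-checked steps instead of relying on the stated figure.

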